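Fit the charged battery to the bench polisher

ROBOT

A 6-joint arm with a two-finger parallel gripper is mounted at the origin on the work surface. World frame = base frame: x ahead of the robot, y to its left, z up, the work surface at z = 0. Lengths are in m, angles in rad, forces in N, time in s.
With the tool pointing down it reaches from about 0.35 to 0.975 m from the base axis. Payload 4.9 kg.
Tool frame: the origin (TCP) lies on the centre line of the jaws, within the pads' length; the fingertips stand ctrl.tcp_to_tips ahead of it and the grasp point (between the pads) lies 3 mm ahead of it (ctrl.tcp_to_tips is the distance from the TCP to the fingertips, in m); z points along the fingers, y is the direction in which the jaws open and shut (so a half turn about z gives the same grasp; the last joint's range is limited). The gripper opens to 85 mm and grips with 20 to 120 N. Pads are 22 mm wide; open, the fingers measure 114 mm over their backs; the gripper's body (76 mm by 85 mm) begins 54 mm behind the grasp point. The pads swing forward as they close: fully open they stand 13 mm farther back than shut.
Start: joints at [1.105, 0.053, 1.613, -0, 1.476, -0.119], TCP at [0.212, 0.588, 0.253] pointing down, gripper open.
Joint ranges: [-3.01, 3.01], [-1.01, 2.22], [0.06, 2.58], [-1.02, 4.17], [0.09, 2.62], [-3.14, 3.14]. Speed limits (rad/s): [2.57, 2.57, 3.14, 3.14, 3.14, 3.14].

INTERFACE

Orientations are given as a rotation vector (axis times angle).
In Python, from station import ctrl, vision gives the robot as it stands.
- The arm moves only by the tool jog_arm, never from a script. Its argument "deltas" is a list of rows, each a list of 7 numbers: the turn, a rotation vector about the tool's x, y, z in rad, then the shift along the tool's x, y, z in cm, then the opening, from 0 (shut) to 1 (fully open). A call has 1 to 12 rows; each row shifts and turns the commanded pose from where the row before left it, along the tool's axes as they then stand; what a row does not reach is not made up. A row lasts 1/12 s, in which the tool goes at most 41.7 mm and 7.16 degrees, less where a joint would pass 70% of its speed; a pose out of reach is approached as far as the arm can. A call with a gripper value outside its range is refused whole. The fingers move at their own pace and stop on an object; "grip_force" is the grip in N (left out, the last holds). Time passes only in rows, so rows that do not move let the fingers close. It gives the time, the measured TCP pose, the force and the opening at its end, in the units of the state.
- ctrl.get_obs(): the state, without advancing time (a new reading comes with each control period).
- vision.get_image(name): name is "scene" or "top" or "wrist"; returns (picture, depth): 480x640x3 uint8, red, green, blue; 480x640 float32, m along the optical axis (not along the pixel's ray), 0 where there is no reading.
- vision.calibration(name): a dict with "fx", "fy", "cx", "cy" (pixels), "rvec" (rotation vector, rad) and "tvec" (3), from world to camera coordinates, as OpenCV has them; the wrist camera has in their place "hand_eye" (4x4, takes a point from camera to tool coordinates, whose origin is the TCP and whose axes are the flange's). Camera axes: x right, y down, z forward; pixel columns grow to the right and rows downward; lengths in m; the calibration is good to about 2 mm. The wrist camera is an equidistant fisheye: a pixel r from the principal point sees the ray r / f radians off the axis. A picture is of the moment at which its call begins: read the wrist's pose just before it. calibration takes no time and is no camera call.
- ctrl.finish_job(): hands the job in, once; it reports no verdict.
The state is a dict: "t": time; "q": joint angles; "dq": joint speeds; "effort": joint torques, N m; "tool_pos": TCP position; "tool_rot": TCP orientation; "contact_force": force on the tool from outside, world axes, zero at the start; "wrist_torque": the same for the moment, N m; "opening": finger opening in m.
Only numpy, scipy, OpenCV 4.12 (cv2) and the standard library are available. Lean on these libraries where they do the work, as an engineer would, in place of code of your own. Each camera call takes 0.05 s, during which the arm holds its last target. There are 200 camera calls.

TASK

The battery pack on the charger is charged: press the charger's spring catch to free it, slide it off, and slide it into the empty battery bay of the bench polisher, nose first, until it is fully home and the catch has clicked behind it. Feel your way: press the catch without forcing it, do not ram the pack into the end of the bay, and leave the pencil parts and crockery on the table where they are.

Things in the scene. Friction and masses are not known exactly. Their poses are not given: they have to be found in the camera images.
- pack: dark grey slide-in battery pack, 200 to 300 g, at the start latched in the charger. Origin at the centre of its underside, x towards its nose, z up. Foot plate 72 mm long (x -36 to 36), 50 mm wide, 6 mm thick; on it the ribbed body, 38 mm wide, x -36 to 5, rising to z = 48 mm; ahead of the body an open well and, at the nose, a crossbar (x 30 to 36 mm, 20 mm tall) that the catch hooks behind
- pack_grip (a point): middle of the pack's ribbed body, 15 mm behind (-x) the pack's origin and 36 mm above its underside: the place to grip, across the 38 mm width. In the rails keep the fingertips at least 15 mm over the deck, clear of the lips
- pack_nose (a point): top of the pack's nose crossbar: 33 mm ahead (x) of the pack's origin and 20 mm above its underside
- charger: light grey desktop charger, 204 x 90 mm, fixed to the table; yaw varies. Origin at table height under the middle of a seated pack; x points along its bay, the way a pack goes in, away from the robot. Its level deck is 28 mm above the table, x -92 to 37.5 mm
- charger_bay (a point): on the charger's deck where the origin of a seated pack lies, 28 mm above the table; axes as the charger. A spring ejector in the far end pushes the pack out towards -x (4 to 7 N, over 20 mm)
- charger_rails (a point): middle of the near ends of the charger's rails, at the height of their tops: 4 mm before (-x) the bay point, 12.5 mm over the deck. Same rails as the polisher's. A pack is held down by their lips until its origin is drawn back 50 mm or more from the bay point; there it lifts straight off
- charger_catch (a joint): the charger's catch, a steel see-saw over the bay's far end: 0 rad = down, hooked; grows to 0.30 (end stop) as its rear pad is pressed. The hook clears the crossbar at about 0.22: pad 8 mm down; 10.5 mm at the stop. Pressing takes 3 N at first, 5 to 7 N to free the pack, which springs out 20 to 24 mm towards -x and stays on the deck. The catch springs back when let go
- charger_catch_pad (a point): centre of the top of the black ribbed press pad (22 mm along x, 24 mm along y) on the tail of the charger's catch, 97 mm beyond (+x) the bay point and 31.5 mm above the deck at rest; press straight down
- polisher: grey-green cordless bench polisher, fixed to the table; yaw varies. Origin at table height under the bay point; x points along its battery bay, the way a pack goes in, away from the robot. Level deck 34 mm above the table, x -92 to 37.5 mm. Its motor, a lying cylinder with a felt wheel, stands behind the bay: x 113 to 189 mm, y within 72 mm, up to 122 mm high
- polisher_bay (a point): on the polisher's deck where the origin of a latched pack lies when the bay's end block is at its middle setting, 34 mm above the table; axes as the polisher. The end block carries catch, ejector (as in the charger) and terminals; it is clamped by screws in slots, and where it is set differs from day to day by up to 8 mm either way along x: this is not measured
- polisher_rails (a point): middle of the near ends of the polisher's rails, at the height of their tops: 4 mm before (-x) the bay point, 12.5 mm over the deck. Lips 42 mm apart, 7.5 mm over the deck, hold the pack's foot; side play 1 mm each side. Flared guides reach 22 mm before the lips. A pack set on the deck with its origin 50 to 60 mm before the bay point is clear of the lips, ready to slide in
- polisher_catch (a joint): the polisher's catch, like the charger's: 0 rad = down. In the last 20 mm the pack's nose lifts it (to about 0.22); with the ejector it resists with a force rising to 12 to 18 N, which drops as the catch falls behind the crossbar (the click). 1.5 mm farther the pack is hard against the terminals: go slowly (10 mm/s) there. Let go before the click, it springs back out
- dispenser: chrome push-button lead dispenser standing upright, 17 mm across, 80 mm tall; origin under its centre
- barrel: burgundy metal pencil barrel lying on the table along its own x, 98 mm long, 9.5 mm thick; origin under its centre
- sleeve: frosted white grip sleeve standing on end, a tube 13 mm across, 34 mm tall; origin under its centre
- clutch_ring: brass clutch ring lying flat, 13 mm across, 8 mm tall; origin under its centre
- mug: speckled stoneware mug, 80 mm across, 88 mm tall, handle to its own +x reaching 69 mm from its axis; origin under its centre
- rest: bamboo chopstick rest, 14 x 52 x 11 mm; origin under its centre
Not all that is in view belongs to the job. Leave any purple or turquoise look-alike of the pack alone.

How it is judged:
By the outcome, as a careful person would: the job done as asked, in the order asked, and still so for the second after the job is handed in, with the robot touching nothing.
It also fails if it takes over 48 s, if anything falls off the work surface, if the arm or the gripper's body presses on something with over 40 N, if the wrist force passes 120 N, or if a joint passes its speed limit or range.

## Working session

There is one attempt and no reset: what is moved stays moved. The work goes in short steps, Python scripts to look and compute and a tool call to move; the robot and the scene stay as the last step left them, time stands still between calls to the robot, and variables do not carry over. Pictures are saved under pics/ and viewed, about 8 in all and at most 12, crops included, and the job is handed in when it is done.

Besides the shell and the picture viewer there is one more tool, called after "Call:" by a JSON object that holds its "op" and its "data", one argument or row to a line. jog_arm: Moves the arm, as the interface text tells. Its arguments: {"type":"object","properties":{"deltas":{"type":"array"},"grip_force":{"type":"number"}},"required":["deltas"]}

```bash
mkdir -p pics; ls
cat > h.py <<'E'
import numpy as np, cv2
from station import ctrl, vision
from scipy.spatial.transform import Rotation as R
def cloud(name,depth):
    c=vision.calibration(name); v,u=np.mgrid[:480,:640]
    P=np.stack([(u-c['cx'])/c['fx']*depth,(v-c['cy'])/c['fy']*depth,depth],-1)
    M=R.from_rotvec(c['rvec']).as_matrix()
    return (P-np.array(c['tvec']))@M
def save(n,im): cv2.imwrite('pics/'+n,cv2.cvtColor(im,cv2.COLOR_RGB2BGR))
E
python3 - <<'E'
from h import *
for n in ['scene','top']:
    im,d=vision.get_image(n); save(n+'0.png',im); np.savez(n+'0.npz',im=im,d=d); print(n,vision.calibration(n))
print(ctrl.get_obs(), ctrl.tcp_to_tips)
E
```

```text
pics
scene {'fx': 588.8090458825222, 'fy': 588.8090458825222, 'cx': 312.0860182791955, 'cy': 239.1896404733457, 'rvec': array([ 2.03983296,  0.84262449, -0.43986903]), 'tvec': array([-0.34962783, -0.14453335,  1.65945724])}
top {'fx': 451.1968847219652, 'fy': 451.1968847219652, 'cx': 324.9381727470137, 'cy': 238.26509914315207, 'rvec': array([ 2.12196573, -2.16002147,  0.1124277 ]), 'tvec': array([0.02928973, 0.5180019 , 1.02118981])}
{'t': 0.1, 'q': array([ 1.10501512e+00,  5.33133062e-02,  1.61415242e+00, -1.54533459e-05,
        1.47600587e+00, -1.19004321e-01]), 'dq': array([-1.28909995e-03,  2.13135190e-05, -3.50384237e-03,  2.20237982e-03,
        5.86026032e-04,  5.02582822e-04]), 'effort': array([ 2.60473371e-04, -3.94903457e+01, -3.71364641e+01, -1.50768774e-04,
        3.84004015e-03, -3.04461446e-05]), 'tool_pos': array([0.21218713, 0.58732308, 0.25217455]), 'tool_rot': array([-5.41897207e-01, -3.09396731e+00,  2.83264366e-03]), 'contact_force': array([ 0.47331795, -0.12308983,  0.40841617]), 'wrist_torque': array([ 0.01297405, -0.01124538,  0.02698336]), 'opening': 0.0854350990945479} 0.022
```

View pics/top0.png

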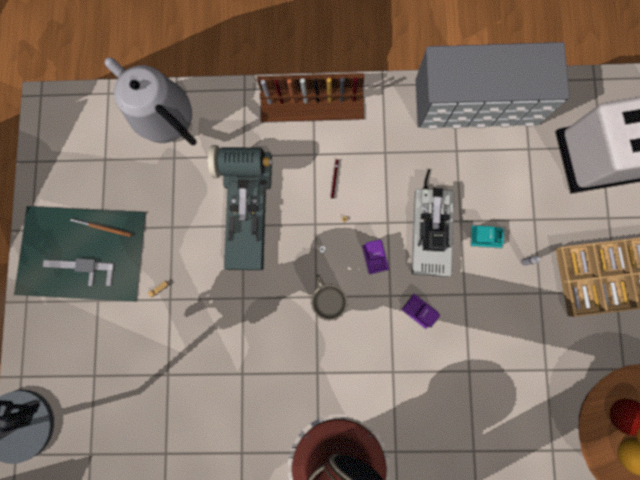

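View pics/scene0.png

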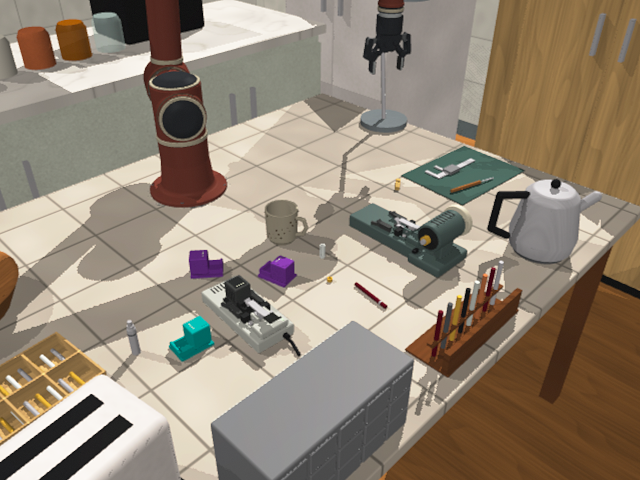

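The top view shows the charger with the dark grey pack at about (435,230) and the polisher at (245,215). The purple pieces at (375,255) and (421,310) and the turquoise one at (487,236) are look-alikes. Only the dark grey one sits in the charger. Next I'll measure both fixtures.

Run:
```python
from h import *
z=np.load('top0.npz'); im,d=z['im'],z['d']; P=cloud('top',d)
tb=P[350:365,200:280].reshape(-1,3); print('table z',np.median(tb[:,2]))
for name,(u0,u1,v0,v1),(za,zb) in [('chg',(405,462,180,282),(.02,.036)),('pol',(205,275,140,275),(.026,.042))]:
    Q=P[v0:v1,u0:u1].reshape(-1,3); I=im[v0:v1,u0:u1].reshape(-1,3)
    for lab,m in [('deck',(Q[:,2]>za)&(Q[:,2]<zb)),('all',(Q[:,2]>.015))]:
        r=cv2.minAreaRect((Q[m][:,:2]*1000).astype(np.float32)); print(name,lab,m.sum(),np.median(Q[m],0).round(4),r)
    # column stats: height map coarse
    h=Q[:,2].reshape(v1-v0,u1-u0); print((h[::4,::4]*1000).astype(int))
    print('xrow',P[v0:v1:4,(u0+u1)//2,0].round(3)); print('y',P[(v0+v1)//2,u0:u1:4,1].round(3))
crop=np.hstack([cv2.resize(im[140:285,400:470],None,fx=4,fy=4,interpolation=2),cv2.resize(im[140:285,200:280],None,fx=4,fy=4,interpolation=2)]); save('crop0.png',crop)
```

```text
table z 0.0010173530596835306
chg deck 1837 [ 0.4825 -0.2198  0.0291] ((534.0503540039062, -233.30426025390625), (91.1279296875, 212.2071990966797), 85.69377899169922)
chg all 3416 [ 0.5248 -0.2276  0.033 ] ((471.38555908203125, -187.72152709960938), (179.34043884277344, 364.0696105957031), 52.99929428100586)
[[   5    1    4    1    2    8   -1    1    0    0    0    0    3    0
    -1]
 [  -2    0   -3    3    0   11    4    0    0    3    2    0    0    2
     0]
 [   0    2    0    0    2   18    2   58   60   60   -1   -4   -1    4
    -2]
 [   0    2    1   30   39   41   41   63   60   61   41   40   24    0
     6]
 [   0   -1    2   27   37   44   41   59   59   58   45   41    0    0
     1]
 [  -1    0    1   27   40   40   42   44   58   39   43   39    1    1
     2]
 [   1    2   -2   28   30   27   48   51   54   49   43   29   -2    4
     1]
 [   4    0    6   27   32   36   45   54   54   45   36   27    2   -1
     2]
 [   0    2    7   25   35   33   51   56   55   50   32   26   -2    2
     0]
 [   2    3    8   27   43   44   47   53   54   46   43   44    0   
[... 4696 characters left out ...]
    0    3   -2    1   30   36   34   33   35   33   34   32   32
    30    0    0    3]
 [   0    1    0    1    0   34   33   35   35   32   33   34   34   33
    29    0    0    0]
 [   0   -1    3    0    0   32   33   28   33   34   31   36   34   31
    30    1   -1    3]
 [   3    3    1    0   -2   -2    1    2   -1    0    0   -1   -1    0
     0    0    0   -1]]
xrow [0.776 0.765 0.718 0.705 0.695 0.686 0.678 0.671 0.665 0.67  0.654 0.644
 0.636 0.626 0.618 0.608 0.599 0.38  0.58  0.572 0.565 0.556 0.547 0.537
 0.528 0.518 0.508 0.499 0.489 0.48  0.471 0.462 0.453 0.445]
y [0.314 0.304 0.294 0.284 0.275 0.265 0.244 0.233 0.224 0.212 0.209 0.196
 0.186 0.179 0.171 0.167 0.157 0.148]
```

View pics/crop0.png

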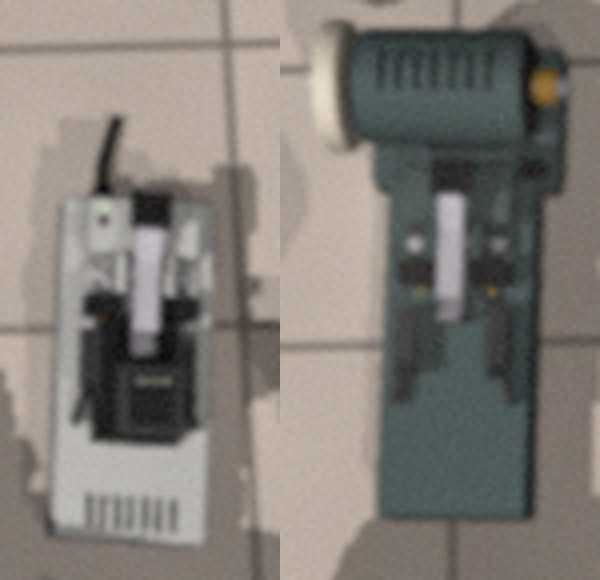

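```bash
cat > fit.py <<'E'
from h import *
from scipy.optimize import minimize_scalar
def fit(P,c,hx,hy,za,zb,yr=np.radians(np.arange(-15,15.1,.25))):
    Q=P.reshape(-1,3); Q=Q[(abs(Q[:,0]-c[0])<hx)&(abs(Q[:,1]-c[1])<hy)&(Q[:,2]>za)&(Q[:,2]<zb)]
    best=None
    for a in yr:
        u=Q[:,:2]@np.array([[np.cos(a),-np.sin(a)],[np.sin(a),np.cos(a)]])
        lo,hi=np.percentile(u,1,0),np.percentile(u,99,0); A=np.prod(hi-lo)
        if best is None or A<best[0]: best=(A,a,lo,hi)
    A,a,lo,hi=best; m=(lo+hi)/2; ctr=np.array([m[0]*np.cos(a)-m[1]*np.sin(a),m[0]*np.sin(a)+m[1]*np.cos(a)])
    return np.degrees(a),ctr,hi-lo,len(Q)
E
python3 - <<'E'
from fit import *
z=np.load('top0.npz'); P=cloud('top',z['d'])
print('chg sil',fit(P,(.534,-.233),.13,.065,.012,.05))
print('chg deck near',fit(P,(.46,-.225),.05,.065,.02,.036))
print('pack body',fit(P,(.51,-.23),.06,.05,.068,.085))
print('chg cat',fit(P,(.6,-.236),.06,.03,.05,.066))
print('pol deck near',fit(P,(.51,.209),.08,.065,.022,.046))
print('pol catch',fit(P,(.62,.209),.06,.03,.055,.071))
print('pol motor',fit(P,(.72,.21),.07,.1,.09,.13))
for n,(x,y),R_ in [('rails',(.57,.209),0,)]: pass
E
```

```text
chg sil (np.float64(-4.5), array([ 0.5294258 , -0.23211584]), array([0.20071204, 0.08873508]), 2762)
chg deck near (np.float64(-3.5), array([ 0.46790117, -0.22751658]), array([0.07818791, 0.0889639 ]), 1126)
pack body (np.float64(-4.5), array([ 0.50446402, -0.23038597]), array([0.04032769, 0.03710546]), 328)
chg cat (np.float64(-8.0), array([ 0.58759702, -0.23736714]), array([0.07871127, 0.02893527]), 286)
pol deck near (np.float64(-2.25), array([0.51862432, 0.21282769]), array([0.13665518, 0.08833714]), 2077)
pol catch (np.float64(-0.5), array([0.6090774 , 0.21023463]), array([0.09055763, 0.02577895]), 298)
pol motor (np.float64(-0.5), array([0.6917287 , 0.21147245]), array([0.06420885, 0.12620654]), 1568)
```

```bash
cat >> h.py <<'E'
def go(x,y,z,yaw_deg):
    """delta in tool axes: x-axis of tool at world yaw (mod 180 nearest), tool z down"""
    o=ctrl.get_obs(); Rt=R.from_rotvec(o['tool_rot']); 
    c=[]
    for k in (0,180):
        a=np.radians(yaw_deg+k); X=np.array([np.cos(a),np.sin(a),0]); Z=np.array([0,0,-1.]); Y=np.cross(Z,X)
        T=R.from_matrix(np.stack([X,Y,Z],1)); c.append(((Rt.inv()*T).as_rotvec(),T))
    c.sort(key=lambda v:np.linalg.norm(v[0])); rv,T=c[0]
    dw=np.array([x,y,z])-o['tool_pos']
    print('rot(rad)',rv.round(4),'shift now-axes cm',(Rt.inv().apply(dw)*100).round(2),'after-rot axes cm',(T.inv().apply(dw)*100).round(2),'tool X',T.as_matrix()[:,0].round(3))
E
python3 - <<'E'
from h import *
print(R.from_rotvec(ctrl.get_obs()['tool_rot']).as_matrix().round(3), vision.calibration('wrist'))
go(.44,.21,.27,-1)
go(.6165,-.2386,.16,-4.3)
E
```

```text
[[-0.94   0.34  -0.001]
 [ 0.34   0.94  -0.002]
 [ 0.    -0.002 -1.   ]] {'fx': 371.64829954431775, 'fy': 371.64829954431775, 'cx': 315.154375343415, 'cy': 241.71216092977744, 'hand_eye': array([[ 4.19829629e-04, -9.58595037e-01, -2.84772503e-01,
         7.30505472e-02],
       [ 9.99999226e-01,  6.89238197e-05,  1.24225221e-03,
        -9.65398194e-04],
       [-1.17118920e-03, -2.84772804e-01,  9.58594324e-01,
        -1.21820430e-01],
       [ 0.00000000e+00,  0.00000000e+00,  0.00000000e+00,
         1.00000000e+00]])}
rot(rad) [-0.0018 -0.0005 -0.3293] shift now-axes cm [-34.25 -27.75  -1.74] after-rot axes cm [-23.44 -37.33  -1.78] tool X [-1.     0.017  0.   ]
rot(rad) [-0.0018 -0.0005 -0.2717] shift now-axes cm [-66.1  -63.92   9.32] after-rot axes cm [-46.51 -79.33   9.22] tool X [-0.997  0.075  0.   ]
```

Call:
{"op": "jog_arm", "data": {
  "deltas": [
    [0,0,-0.11,0,0,0,0],
    [0,0,-0.11,0,0,0,0],
    [0,0,-0.109,0,0,0,0],
    [0,0,0,-2.4,-2.9,0.2,0],
    [0,0,0,-2.4,-2.9,0.2,0],
    [0,0,0,-2.4,-2.9,0.2,0],
    [0,0,0,-2.4,-2.9,0.2,0],
    [0,0,0,-2.4,-2.9,0.2,0],
    [0,0,0,-2.4,-2.9,0.2,0],
    [0,0,0,-2.4,-2.9,0.2,0],
    [0,0,0,-2.4,-2.9,0.2,0],
    [0,0,0,-2.4,-2.9,0.2,0]
  ],
  "grip_force": 20
}}

```text
t: 1.1
tool_pos: [0.4243, 0.3213, 0.2348]
tool_rot: [-0.028, -3.141, 0.0]
contact_force: [-0.6, -0.2, 0.4]
opening: -0.0
```

Call:
{"op": "jog_arm", "data": {
  "deltas": [
    [0,0,0,-2.4,-2.8,0.4,0],
    [0,0,0,-2.4,-2.8,0.4,0],
    [0,0,0,-2.4,-2.8,0.4,0],
    [0,0,0,-2.4,-2.8,0.4,0],
    [0,0,0,0,0,0,0],
    [0,0,0,0,0,0,0]
  ]
}}

```text
t: 1.6
tool_pos: [0.5182, 0.2077, 0.2183]
tool_rot: [-0.033, -3.14, 0.0]
contact_force: [0.4, -0.0, 1.0]
opening: -0.0003
```

```bash
cat >> h.py <<'E'
def wcloud(o,d):
    c=vision.calibration('wrist'); v,u=np.mgrid[:480,:640].astype(float)
    x,y=(u-c['cx'])/c['fx'],(v-c['cy'])/c['fy']; th=np.hypot(x,y)+1e-9
    k=np.tan(np.minimum(th,1.4))/th
    C=np.stack([x*k*d,y*k*d,d],-1); H=c['hand_eye']
    T=C@H[:3,:3].T+H[:3,3]
    return T@R.from_rotvec(o['tool_rot']).as_matrix().T+o['tool_pos']
def ortho(P,im,x0,x1,y0,y1,mm=.5):
    """rectified top picture & height map: rows = -x, cols=-y"""
    h,w=int((x1-x0)*1000/mm),int((y1-y0)*1000/mm); O=np.zeros((h,w,3),np.uint8); Z=np.full((h,w),np.nan)
    Q=P.reshape(-1,3); r=((x1-Q[:,0])*1000/mm).astype(int); c=((y1-Q[:,1])*1000/mm).astype(int)
    m=(r>=0)&(r<h)&(c>=0)&(c<w)&(im.reshape(-1,3).sum(1)>-1); idx=np.where(m)[0]; idx=idx[np.argsort(Q[idx,2])]
    O[r[idx],c[idx]]=im.reshape(-1,3)[idx]; Z[r[idx],c[idx]]=Q[idx,2]
    return O,Z
E
python3 - <<'E'
from fit import *
o=ctrl.get_obs(); print(o['t'],o['tool_pos'],o['contact_force'])
im,d=vision.get_image('wrist'); np.savez('w1.npz',im=im,d=d,pos=o['tool_pos'],rot=o['tool_rot']); save('w1.png',im)
P=wcloud(o,d)
print('table',np.median(P[(abs(P[...,0]-.5)<.08)&(abs(P[...,1]-.29)<.02)],0))
print('sil',fit(P,(.52,.21),.1,.065,.02,.046))
Q=P.reshape(-1,3)
for x in np.arange(.46,.68,.02):
    m=(abs(Q[:,0]-x)<.004)&(abs(Q[:,1]-.21)<.065)
    for za,zb in [(.027,.041),(.055,.072)]:
        k=m&(Q[:,2]>za)&(Q[:,2]<zb)
        if k.sum()>10: print(round(x,3),za,np.percentile(Q[k,1],[1,99]).round(4),np.median(Q[k,2]).round(4),end=' | ')
    print()
E
```

```text
1.6 [0.51815194 0.20770639 0.21830712] [ 0.35166814 -0.0054884   1.03324869]
table [0.49554033 0.28973068 0.00131703]
sil (np.float64(-2.5), array([0.53045326, 0.21307664]), array([0.15879191, 0.08781848]), 15211)
0.46 0.027 [0.1721 0.2587] 0.0352 | 
0.48 0.027 [0.1704 0.258 ] 0.0351 | 
0.5 0.027 [0.1705 0.2573] 0.0352 | 
0.52 0.027 [0.169  0.2571] 0.0352 | 
0.54 0.027 [0.1686 0.2568] 0.0351 | 
0.56 0.027 [0.1681 0.2559] 0.0352 | 0.56 0.055 [0.207  0.2177] 0.0586 | 
0.58 0.027 [0.168  0.2556] 0.0352 | 
0.6 0.027 [0.1664 0.2565] 0.0348 | 
0.62 0.027 [0.1661 0.2554] 0.0351 | 
0.64 0.027 [0.2499 0.2554] 0.0344 |
```

View pics/w1.png

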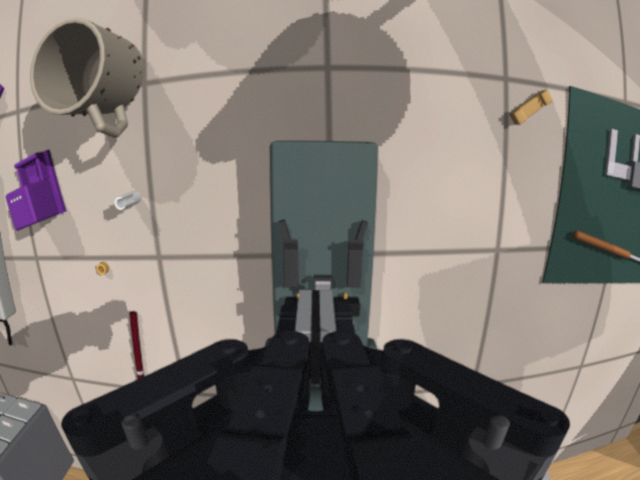

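The wrist picture shows the polisher bay, with deck edges at columns 272–378, guides at (288,255) and (357,255) and the catch at (322,285). Next I'll refine its yaw and origin with line fits.

```bash
cat > fine.py <<'E'
from h import *
def fine(P,cx,cy,zd,xa,xb):
    Q=P.reshape(-1,3); L=[];xs=np.arange(xa,xb,.004)
    for x in xs:
        k=(abs(Q[:,0]-x)<.003)&(abs(Q[:,1]-cy)<.065)&(Q[:,2]>zd-.006)&(Q[:,2]<zd+.006)
        L.append(np.percentile(Q[k,1],[1.5,98.5]))
    L=np.array(L); a=np.polyfit(xs,L[:,0],1); b=np.polyfit(xs,L[:,1],1); m=(a+b)/2
    print('edge slopes deg',np.degrees(a[0]),np.degrees(b[0]),'width',(L[:,1]-L[:,0]).mean(),'resid',np.std(L[:,1]-np.polyval(b,xs)),np.std(L[:,0]-np.polyval(a,xs)))
    # near edge
    ys=np.arange(cy-.03,cy+.031,.005); e=[]
    for y in ys:
        k=(abs(Q[:,1]-y)<.003)&(abs(Q[:,0]-cx)<.14)&(Q[:,2]>zd-.006)&(Q[:,2]<zd+.006); e.append(np.percentile(Q[k,0],1))
    n=np.polyfit(ys,e,1); print('near edge slope deg',-np.degrees(n[0]),'resid',np.std(e-np.polyval(n,ys)))
    yaw=np.arctan(m[0]); x0=np.polyval(n,np.polyval(m,cx-.09)); y0=np.polyval(m,x0)
    org=np.array([x0,y0])+.092*np.array([np.cos(yaw),np.sin(yaw)]); print('near',x0,y0,'origin',org,'yaw',np.degrees(yaw)); return yaw,org
def rails(P,org,yaw,zd):
    # in-frame coordinates
    Q=P.reshape(-1,3); d=Q[:,:2]-org; x=d[:,0]*np.cos(yaw)+d[:,1]*np.sin(yaw); y=-d[:,0]*np.sin(yaw)+d[:,1]*np.cos(yaw); z=Q[:,2]-zd
    for xx in np.arange(-.03,.036,.006):
        k=(abs(x-xx)<.003)&(z>.009)&(z<.016)&(abs(y)<.045)&(abs(y)>.012)
        yl=y[k&(y>0)];yr=y[k&(y<0)]
        if len(yl)>4 and len(yr)>4: print('rail x%.3f'%xx,np.percentile(yl,[3,97]).round(4),np.percentile(yr,[3,97]).round(4),len(yl),len(yr))
    k=(z>.017)&(z<.04)&(abs(y)<.02)&(x>-.05)&(x<.1); print('catch: x from',np.percentile(x[k],1) if k.any() else None,'y',np.percentile(y[k],[3,97]) if k.any() else None)
E
python3 - <<'E'
from fine import *
w=np.load('w1.npz'); P=wcloud(dict(tool_rot=w['rot'],tool_pos=w['pos']),w['d'])
yaw,org=fine(P,.545,.211,.0352,.458,.63); rails(P,org,yaw,.0352)
go(.55,-.233,.22,-4.3)
E
```

```text
edge slopes deg -2.101910970427377 -1.1612256685154598 width 0.08717511724193074 resid 0.0004691515996452539 0.0003464997000815808
near edge slope deg -2.372292317309819 resid 0.00020561552723721531
near 0.4511617063049039 0.21530512483176473 origin [0.54312443 0.21268637] yaw -1.631127523067757
rail x-0.012 [0.0211 0.0324] [-0.0324 -0.0208] 85 101
rail x-0.006 [0.0212 0.0322] [-0.0325 -0.021 ] 90 92
rail x-0.000 [0.0215 0.0324] [-0.0327 -0.021 ] 96 107
rail x0.006 [0.0216 0.0327] [-0.0328 -0.021 ] 96 101
rail x0.012 [0.0213 0.0321] [-0.0329 -0.0211] 94 94
rail x0.018 [0.0212 0.0323] [-0.0331 -0.0212] 88 103
rail x0.024 [0.0214 0.0326] [-0.0332 -0.0212] 91 95
rail x0.030 [0.0223 0.0321] [-0.0315 -0.0212] 31 23
catch: x from 0.018854481421623215 y [-0.00506655  0.00563955]
rot(rad) [-0.     -0.0017  0.0557] shift now-axes cm [ -4.1  -44.11  -0.15] after-rot axes cm [ -6.55 -43.81  -0.14] tool X [-0.997  0.075  0.   ]
```

Call:
{"op": "jog_arm", "data": {
  "deltas": [
    [0,0,0.056,0,0,0,0],
    [0,0,0,-0.15,-4.0,0,0],
    [0,0,0,-0.15,-4.0,0,0],
    [0,0,0,-0.15,-4.0,0,0],
    [0,0,0,-0.15,-4.0,0,0],
    [0,0,0,-0.15,-4.0,0,0],
    [0,0,0,-0.15,-4.0,0,0],
    [0,0,0,-0.15,-4.0,0,0],
    [0,0,0,-0.15,-4.0,0,0],
    [0,0,0,-0.15,-4.0,0,0],
    [0,0,0,-0.15,-4.0,0,0],
    [0,0,0,-0.1,-3.8,0,0]
  ]
}}

```text
t: 2.65
tool_pos: [0.5013, -0.2291, 0.2196]
tool_rot: [0.113, 3.139, 0.0]
contact_force: [0.6, -0.9, 1.2]
opening: 0.0
```

Call:
{"op": "jog_arm", "data": {
  "deltas": [
    [0,0,0,0,0,0,0],
    [0,0,0,0,0,0,0]
  ]
}}

```text
t: 2.82
tool_pos: [0.5014, -0.2289, 0.2193]
tool_rot: [-0.118, -3.139, -0.001]
contact_force: [0.2, 1.0, -0.3]
opening: -0.0
```

Run:
```python
from fine import *
from fit import fit
o=ctrl.get_obs(); print(o['t'],o['tool_pos'],o['contact_force'])
im,d=vision.get_image('wrist'); np.savez('w2.npz',im=im,d=d,pos=o['tool_pos'],rot=o['tool_rot']); save('w2.png',im)
P=wcloud(o,d)
yaw,org=fine(P,.52,-.231,.0292,.44,.56); rails(P,org,yaw,.0292)
print('pack top',fit(P,(.51,-.23),.06,.05,.068,.085))
p=org+.097*np.array([np.cos(yaw),np.sin(yaw)]); print(p); go(p[0],p[1],.10,np.degrees(yaw))
```

```text
2.8167 [ 0.50137794 -0.22887177  0.21926715] [ 0.20592255  0.96858227 -0.29298389]
edge slopes deg -5.176379112755975 -3.913733421234638 width 0.08776792456455682 resid 0.000638430504427912 0.0005803181851599534
near edge slope deg -4.6615436981020935 resid 0.00013619104599530308
near 0.4288851548877481 -0.22496679650939383 origin [ 0.52059705 -0.23224195] yaw -4.535558624574655
rail x-0.012 [0.0214 0.0323] [-0.0332 -0.0218] 78 76
rail x-0.006 [0.0216 0.0318] [-0.0321 -0.022 ] 80 83
rail x-0.000 [0.0218 0.032 ] [-0.0324 -0.0222] 91 85
rail x0.006 [0.0219 0.0322] [-0.0326 -0.0223] 91 85
rail x0.012 [0.0212 0.0324] [-0.0319 -0.0215] 88 90
rail x0.018 [0.0213 0.0318] [-0.0319 -0.0148] 87 87
rail x0.024 [0.017 0.032] [-0.0322 -0.0148] 87 100
rail x0.030 [0.0121 0.0316] [-0.0321 -0.0123] 50 39
catch: x from -0.037087681634437236 y [-0.0179839   0.01784747]
pack top (np.float64(-4.5), array([ 0.50399593, -0.23109136]), array([0.04002611, 0.0369277 ]), 2749)
[ 0.61729329 -0.2399125 ]
rot(rad) [ 0.0009 -0.0003  0.0057] shift now-axes cm [-11.64  -0.37  11.91] after-rot axes cm [-11.64  -0.29  11.92] tool X [-0.997  0.079  0.   ]
```

View pics/w2.png

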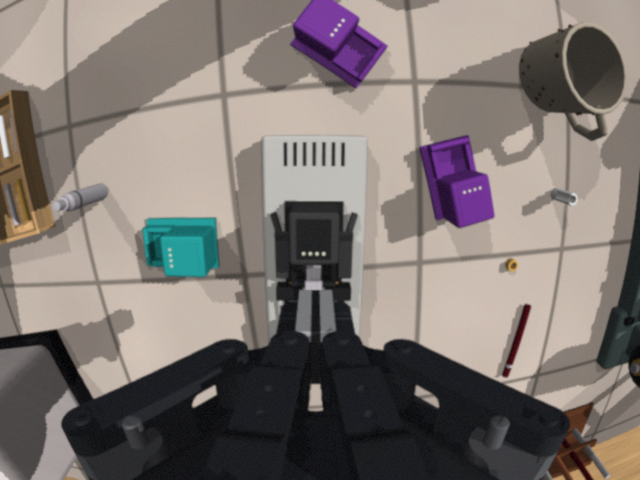

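The pack at (315,235) is dark grey and sits latched in the charger. The turquoise and purple look-alikes lie away from it. Next I'll go over the catch pad.

Call:
{"op": "jog_arm", "data": {
  "deltas": [
    [0,0,0.006,-2.9,-0.1,0,0],
    [0,0,0,-2.9,-0.1,0,0],
    [0,0,0,-2.9,-0.1,1,0],
    [0,0,0,-2.9,0,2.5,0],
    [0,0,0,0,0,3,0],
    [0,0,0,0,0,3,0],
    [0,0,0,0,0,2.4,0],
    [0,0,0,0,0,0.7,0],
    [0,0,0,0,0,0,0],
    [0,0,0,0,0,0,0]
  ]
}}

```text
t: 3.7
tool_pos: [0.6175, -0.2394, 0.0943]
tool_rot: [0.122, 3.138, -0.0]
contact_force: [0.1, -0.0, 0.0]
opening: -0.0002
```

Run:
```python
from h import *
o=ctrl.get_obs(); print(o['t'],o['tool_pos'],o['contact_force']); go(.6170,-.2396,.083,-4.5)
```

```text
3.7 [ 0.6174628  -0.23943292  0.09428647] [ 0.06452448 -0.03034979  0.04501002]
rot(rad) [-0.0001  0.0008  0.0006] shift now-axes cm [ 0.05 -0.02  1.13] after-rot axes cm [ 0.04 -0.02  1.13] tool X [-0.997  0.078  0.   ]
```

Call:
{"op": "jog_arm", "data": {
  "deltas": [
    [0,0,0,0,0,0.5,0],
    [0,0,0,0,0,0.5,0],
    [0,0,0,0,0,0.2,0],
    [0,0,0,0,0,0.1,0],
    [0,0,0,0,0,0.1,0],
    [0,0,0,0,0,0.1,0],
    [0,0,0,0,0,0,0]
  ]
}}

```text
t: 4.28
tool_pos: [0.6178, -0.2411, 0.0803]
tool_rot: [0.126, 3.137, -0.001]
contact_force: [-0.8, 0.9, 4.7]
opening: -0.0003
```

Call:
{"op": "jog_arm", "data": {
  "deltas": [
    [0,0,0,0,0,0.1,0],
    [0,0,0,0,0,0.1,0],
    [0,0,0,0,0,0.1,0],
    [0,0,0,0,0,0.1,0],
    [0,0,0,0,0,0,0]
  ]
}}

```text
t: 4.7
tool_pos: [0.6192, -0.2413, 0.0771]
tool_rot: [0.126, 3.133, -0.002]
contact_force: [2.3, 2.0, 4.7]
opening: 0.0001
```

Call:
{"op": "jog_arm", "data": {
  "deltas": [
    [0,0,0,0,0,0.1,0],
    [0,0,0,0,0,0.1,0],
    [0,0,0,0,0,0,0]
  ]
}}

```text
t: 4.95
tool_pos: [0.6196, -0.2415, 0.0756]
tool_rot: [0.126, 3.132, -0.002]
contact_force: [2.2, 0.7, 7.5]
opening: 0.0001
```

Call:
{"op": "jog_arm", "data": {
  "deltas": [
    [0,0,0,0,0,0.1,0],
    [0,0,0,0,0,0.1,0],
    [0,0,0,0,0,0,0]
  ]
}}

```text
t: 5.2
tool_pos: [0.6201, -0.2415, 0.0741]
tool_rot: [0.126, 3.131, -0.003]
contact_force: [3.9, 2.5, 8.8]
opening: 0.0001
```

Call:
{"op": "jog_arm", "data": {
  "deltas": [
    [0,0,0,0,0,0.1,0],
    [0,0,0,0,0,0,0]
  ]
}}

```text
t: 5.37
tool_pos: [0.6203, -0.2416, 0.0733]
tool_rot: [0.126, 3.13, -0.003]
contact_force: [5.0, 2.2, 8.4]
opening: -0.0
```

Run:
```python
from fit import *
o=ctrl.get_obs(); print(o['t'],o['tool_pos'],o['contact_force'])
im,d=vision.get_image('wrist'); save('w3.png',im)
print('pack top',fit(wcloud(o,d),(.51,-.23),.06,.05,.068,.085))
```

```text
5.3667 [ 0.62028055 -0.24155582  0.07329385] [4.96820592 2.1881979  8.37253686]
pack top (np.float64(-4.75), array([ 0.50333095, -0.23118081]), array([0.00233388, 0.03562733]), 1280)
```

Run:
```python
from fit import *
im,d=vision.get_image('top'); P=cloud('top',d); np.savez('top1.npz',im=im,d=d)
print('pack top',fit(P,(.50,-.23),.06,.04,.068,.085))
s,ds=vision.get_image('scene'); save('s1.png',cv2.resize(s[240:370,150:330],None,fx=4,fy=4,interpolation=cv2.INTER_CUBIC))
```

```text
Traceback (most recent call last):
  File "fit.py", line 8, in fit
    lo,hi=np.percentile(u,1,0),np.percentile(u,99,0); A=np.prod(hi-lo)
          ~~~~~~~~~~~~~^^^^^^^
IndexError: index -1 is out of bounds for axis 0 with size 0
```

Run:
```python
from fit import *
s,ds=vision.get_image('scene'); save('s1.png',cv2.resize(s[230:370,150:340],None,fx=4,fy=4,interpolation=cv2.INTER_CUBIC))
P=cloud('scene',ds); print('pack top',fit(P,(.50,-.23),.06,.04,.068,.085))
P=cloud('scene',np.load('scene0.npz')['d']); print('before',fit(P,(.50,-.23),.06,.04,.068,.085))
```

```text
pack top (np.float64(-4.0), array([ 0.48810587, -0.22919577]), array([0.04127024, 0.03746029]), 297)
before (np.float64(-1.75), array([ 0.50892952, -0.23046014]), array([0.04185053, 0.03745311]), 310)
```

View pics/s1.png

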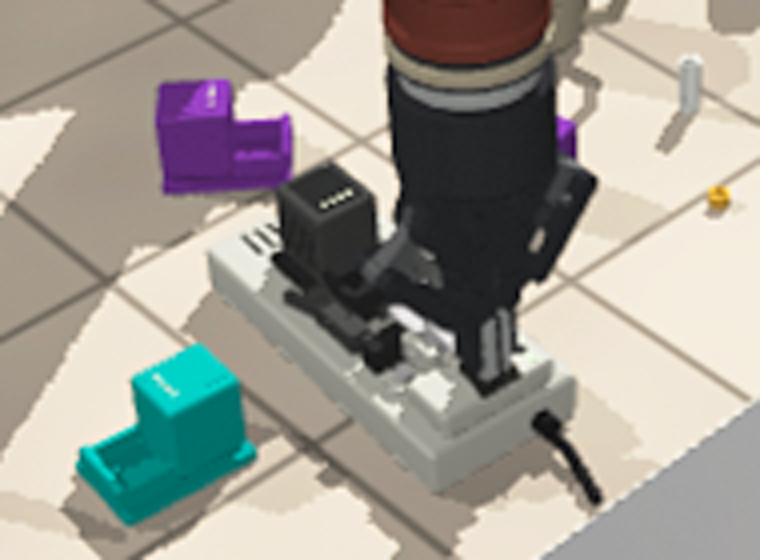

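The pack has sprung out about 21 mm and stands on the deck. I'll let go of the catch, rise, and re-measure above the pack.

Call:
{"op": "jog_arm", "data": {
  "deltas": [
    [0,0,0,0,0,-1,0],
    [0,0,0,0,0,-2.5,0],
    [0,0,0,0,0,-3.5,0.3],
    [0,0,0,1,0,-3.5,0.7],
    [0,0,0,3,0,0,1],
    [0,0,0,3.2,0,0,1],
    [0,0,0,3.2,0,0,1],
    [0,0,0,3,0,0,1],
    [0,0,0,0,0,0,1],
    [0,0,0,0,0,0,1]
  ]
}}

```text
t: 6.35
tool_pos: [0.482, -0.23, 0.1741]
tool_rot: [0.127, 3.139, 0.0]
contact_force: [-0.7, -0.4, 0.1]
opening: 0.0853
```

Run:
```python
from fit import *
o=ctrl.get_obs(); print(o['t'],o['tool_pos'],o['contact_force'],o['opening'])
im,d=vision.get_image('wrist'); save('w4.png',im)
r=fit(wcloud(o,d),(.49,-.23),.06,.04,.068,.085); print('pack top',r)
P=cloud('scene',vision.get_image('scene')[1]); print('scene',fit(P,(.50,-.23),.06,.04,.068,.085))
go(.483,-.2292,.066,-4.5)
```

```text
6.35 [ 0.48199644 -0.22998416  0.17408314] [-0.65425125 -0.4458531   0.14095809] 0.08525163404316104
pack top (np.float64(-5.75), array([ 0.48280097, -0.22927133]), array([0.04005823, 0.03664273]), 3811)
scene (np.float64(-3.5), array([ 0.48797101, -0.22917993]), array([0.04149087, 0.03684854]), 301)
rot(rad) [-0.0006  0.0013 -0.0015] shift now-axes cm [ 0.11  0.13 10.89] after-rot axes cm [ 0.1   0.12 10.89] tool X [-0.997  0.078  0.   ]
```

Call:
{"op": "jog_arm", "data": {
  "deltas": [
    [0,0,-0.002,0,0.1,3,1],
    [0,0,0,0,0,3,1],
    [0,0,0,0,0,2.5,1],
    [0,0,0,0,0,1.4,1],
    [0,0,0,0,0,0.9,1],
    [0,0,0,0,0,0,1],
    [0,0,0,0,0,0,1]
  ]
}}

```text
t: 7.03
tool_pos: [0.4842, -0.2294, 0.0666]
tool_rot: [0.122, 3.139, -0.0]
contact_force: [0.1, 0.4, 0.3]
opening: 0.085
```

Call:
{"op": "jog_arm", "data": {
  "deltas": [
    [0,0,0,0,0,0,0.4],
    [0,0,0,0,0,0,0.3],
    [0,0,0,0,0,0,0.3],
    [0,0,0,0,0,0,0.2],
    [0,0,0,0,0,0,0.2],
    [0,0,0,0,0,0,0.2]
  ],
  "grip_force": 60
}}

```text
t: 7.53
tool_pos: [0.4841, -0.2296, 0.0675]
tool_rot: [0.122, 3.137, -0.002]
contact_force: [-0.1, -0.1, 4.3]
opening: 0.0373
```

Call:
{"op": "jog_arm", "data": {
  "deltas": [
    [0,0,0,0.4,0,0,0.2],
    [0,0,0,0.6,0,0,0.2],
    [0,0,0,0.8,0,0,0.2],
    [0,0,0,0.8,0,0,0.2],
    [0,0,0,0.6,0,0,0.2],
    [0,0,0,0.2,0,0,0.2],
    [0,0,0,0,0,0,0.2]
  ]
}}

```text
t: 8.12
tool_pos: [0.4494, -0.227, 0.0675]
tool_rot: [0.123, 3.137, -0.002]
contact_force: [1.4, 0.2, 7.7]
opening: 0.0371
```

Call:
{"op": "jog_arm", "data": {
  "deltas": [
    [0,0,0,0,0,-0.4,0.2],
    [0,0,0,0,0,-1,0.2],
    [0,0,0,0,0,-2,0.2],
    [0,0,0,0,0,-3,0.2],
    [0,0,0,0,0,-3,0.2],
    [0,0,0,0,0,-3,0.2],
    [0,0,0,0,0,-1,0.2],
    [0,0,0,0,0,0,0.2],
    [0,0,0,0,0,0,0.2]
  ]
}}

```text
t: 8.87
tool_pos: [0.4487, -0.2261, 0.1992]
tool_rot: [-0.122, -3.138, -0.001]
contact_force: [0.3, 0.0, -3.3]
opening: 0.0372
```

Run:
```python
from fit import *
o=ctrl.get_obs(); print(o['t'],o['tool_pos'],o['contact_force'],o['opening'])
im,d=vision.get_image('wrist'); P=wcloud(o,d); np.savez('w5.npz',im=im,d=d,pos=o['tool_pos'],rot=o['tool_rot'])
save('w5.png',im)
# in tool frame: pack extents
T=(P-o['tool_pos'])@R.from_rotvec(o['tool_rot']).as_matrix(); Q=T.reshape(-1,3)
k=(abs(Q[:,0])<.08)&(abs(Q[:,1])<.03)&(Q[:,2]>-.03)&(Q[:,2]<.06)
for za in np.arange(-.025,.055,.005):
    m=k&(abs(Q[:,2]-za)<.0025)
    if m.sum()>5: print(za.round(3),m.sum(),np.percentile(Q[m,0],[2,98]).round(4),np.percentile(Q[m,1],[2,98]).round(4))
go(.49,.214,.18,-1.8)
```

```text
8.8667 [ 0.44872069 -0.22606696  0.19915502] [ 0.27308966  0.02950127 -3.28904298] 0.03721243016926938
-0.025 592 [0.0052 0.0148] [-0.0291  0.0296]
-0.02 863 [-0.0092  0.0131] [-0.027   0.0276]
-0.015 711 [-0.0095  0.0122] [-0.0251  0.0237]
-0.01 10104 [-0.0175  0.0202] [-0.0193  0.0181]
-0.005 1130 [-0.0103  0.0212] [-0.0287  0.0288]
0.0 838 [0.0075 0.0214] [-0.0288  0.029 ]
0.005 703 [0.0074 0.0213] [-0.0293  0.029 ]
0.01 693 [0.0074 0.0213] [-0.0289  0.0291]
0.015 440 [0.0077 0.0212] [-0.025   0.0238]
0.02 1337 [-0.05    0.0213] [-0.0185  0.0176]
0.025 384 [-0.0457  0.0213] [-0.0182  0.0169]
0.03 645 [0.0054 0.021 ] [-0.0254  0.0242]
0.035 751 [0.0063 0.0214] [-0.0252  0.0242]
0.04 74 [0.0205 0.021 ] [-0.0251  0.0233]
rot(rad) [ 0.002  -0.0035 -0.0464] shift now-axes cm [-0.76 44.16  1.87] after-rot axes cm [-2.8  44.08  1.78] tool X [-1.     0.031  0.   ]
```

View pics/w5.png

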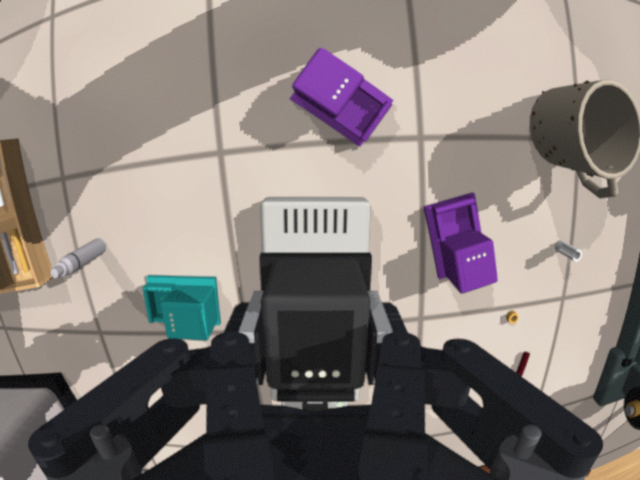

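The pack at (315,325) is held square, and the near end of the charger is empty behind it. Next I'll carry it over to the polisher.

Call:
{"op": "jog_arm", "data": {
  "deltas": [
    [0.002,-0.003,-0.048,0,0,0,0.2],
    [0,0,0,0,1.8,0,0.2],
    [0,0,0,-0.1,3.6,0,0.2],
    [0,0,0,-0.1,3.8,0,0.2],
    [0,0,0,-0.1,4.0,0,0.2],
    [0,0,0,-0.1,4.0,0,0.2],
    [0,0,0,-0.1,4.0,0,0.2],
    [0,0,0,-0.1,4.0,0,0.2],
    [0,0,0,-0.1,4.0,0,0.2],
    [0,0,0,-0.1,4.0,0,0.2],
    [0,0,0,-0.1,3.8,0,0.2],
    [0,0,0,-0.1,3.6,0.5,0.2]
  ]
}}

```text
t: 9.92
tool_pos: [0.4701, 0.181, 0.1921]
tool_rot: [-0.046, -3.141, 0.005]
contact_force: [1.1, -0.5, -2.3]
opening: 0.0371
```

Call:
{"op": "jog_arm", "data": {
  "deltas": [
    [0,0,0,0,2.2,0.5,0.2],
    [0,0,0,0,1.2,2,0.2],
    [0,0,0,0,0,2,0.2],
    [0,0,0,0,0,2,0.2],
    [0,0,0,0,0,0,0.2],
    [0,0,0,0,0,0,0.2]
  ]
}}

```text
t: 10.42
tool_pos: [0.4701, 0.2122, 0.1256]
tool_rot: [-0.047, -3.137, 0.007]
contact_force: [-0.5, 0.0, -1.6]
opening: 0.0374
```

Run:
```python
from h import *
o=ctrl.get_obs(); print(o['t'],o['tool_pos'],o['contact_force'],o['opening'])
go(.4724,.2150,.0785,-1.75)
im,d=vision.get_image('wrist'); P=wcloud(o,d); np.savez('w6.npz',im=im,d=d,pos=o['tool_pos'],rot=o['tool_rot'])
T=((P-o['tool_pos'])@R.from_rotvec(o['tool_rot']).as_matrix()).reshape(-1,3); 
m=(abs(T[:,0])<.03)&(abs(T[:,1])<.022)&(T[:,2]<-.005)&(T[:,2]>-.014); Q=T[m]; print('top fit z=',np.linalg.lstsq(np.c_[Q[:,:2],np.ones(len(Q))],Q[:,2],rcond=None)[0])
m=(abs(T[:,0]-.022)<.005)&(abs(T[:,1])<.017)&(T[:,2]>0)&(T[:,2]<.026); Q=T[m]; print('rear fit x= y,z',np.linalg.lstsq(np.c_[Q[:,1:],np.ones(len(Q))],Q[:,0],rcond=None)[0])
```

```text
10.4167 [0.47008891 0.21217587 0.12561589] [-0.48000711  0.00212227 -1.60068147] 0.03741924137097028
rot(rad) [-0.0045 -0.0046  0.0009] shift now-axes cm [-0.24  0.31  4.71] after-rot axes cm [-0.22  0.29  4.71] tool X [-1.     0.031  0.   ]
top fit z= [ 0.02629652 -0.00089932 -0.00977509]
rear fit x= y,z [-0.00025675  0.00012325  0.02084588]
```

Call:
{"op": "jog_arm", "data": {
  "deltas": [
    [-0.0045,-0.0046,0.001,-0.2,0.3,1,0.2],
    [0,0,0,0,0,1.6,0.2],
    [0,0,0,0,0,1.2,0.2],
    [0,0,0,0,0,0.6,0.2],
    [0,0,0,0,0,0.3,0.2],
    [0,0,0,0,0,0,0.2],
    [0,0,0,0,0,0,0.2]
  ]
}}

```text
t: 11.05
tool_pos: [0.4755, 0.2159, 0.083]
tool_rot: [0.048, 3.133, 0.004]
contact_force: [0.0, 0.2, -1.4]
opening: 0.0373
```

Run:
```python
from h import *
o=ctrl.get_obs(); print(o['t'],o['tool_pos'],o['contact_force'],o['opening'])
go(.4724,.2150,.0735,-1.75)
```

```text
11.05 [0.47553513 0.21593792 0.08300345] [ 0.0439725   0.16551299 -1.37746426] 0.037258257751603546
rot(rad) [ 0.0027  0.0083 -0.0004] shift now-axes cm [ 0.32 -0.11  0.95] after-rot axes cm [ 0.31 -0.1   0.95] tool X [-1.     0.031  0.   ]
```

Call:
{"op": "jog_arm", "data": {
  "deltas": [
    [0.002,0.006,0,0.3,-0.1,0.3,0.2],
    [0,0,0,0,0,0.2,0.2],
    [0,0,0,0,0,0,0.2],
    [0,0,0,0,0,0,0.2]
  ]
}}

```text
t: 11.38
tool_pos: [0.4721, 0.215, 0.0774]
tool_rot: [0.048, 3.14, 0.001]
contact_force: [-0.3, -0.1, -1.5]
opening: 0.0372
```

Call:
{"op": "jog_arm", "data": {
  "deltas": [
    [0,0,0,0,0,0.1,0.2],
    [0,0,0,0,0,0.1,0.2],
    [0,0,0,0,0,0.1,0.2],
    [0,0,0,0,0,0,0.2],
    [0,0,0,0,0,0,0.2]
  ]
}}

```text
t: 11.8
tool_pos: [0.472, 0.215, 0.0743]
tool_rot: [0.048, 3.14, 0.0]
contact_force: [-0.6, -0.4, -2.8]
opening: 0.0372
```

Run:
```python
from h import *
o=ctrl.get_obs(); print(o['t'],o['tool_pos'],o['contact_force'],o['opening'])
go(.4724,.2150,.0735,-1.75)
```

```text
11.8 [0.4720429  0.21496224 0.07425556] [-0.5707021  -0.41092426 -2.76630039] 0.03723813342279401
rot(rad) [ 0.0003  0.0013 -0.0003] shift now-axes cm [-0.04  0.    0.08] after-rot axes cm [-0.04  0.    0.08] tool X [-1.     0.031  0.   ]
```

Call:
{"op": "jog_arm", "data": {
  "deltas": [
    [0,0,0,0,0,0.05,0.2],
    [0,0,0,0,0,0.05,0.2],
    [0,0,0,0,0,0,0.2]
  ]
}}

```text
t: 12.05
tool_pos: [0.4723, 0.2151, 0.0736]
tool_rot: [0.048, 3.139, 0.001]
contact_force: [-1.0, 1.1, -1.7]
opening: 0.0371
```

Call:
{"op": "jog_arm", "data": {
  "deltas": [
    [0,0,0,0,0,0.05,0.2],
    [0,0,0,0,0,0,0.2]
  ]
}}

```text
t: 12.22
tool_pos: [0.4724, 0.2151, 0.0736]
tool_rot: [0.048, 3.139, 0.001]
contact_force: [-1.6, -0.1, 3.8]
opening: 0.0372
```

Call:
{"op": "jog_arm", "data": {
  "deltas": [
    [0,0,0,-0.2,0,-0.04,0.2],
    [0,0,0,-0.3,0,0,0.2],
    [0,0,0,-0.3,0,0,0.2],
    [0,0,0,-0.2,0,0,0.2],
    [0,0,0,0,0,0,0.2]
  ]
}}

```text
t: 12.63
tool_pos: [0.483, 0.2147, 0.0736]
tool_rot: [0.049, 3.138, 0.001]
contact_force: [0.6, -0.4, 1.1]
opening: 0.037
```

Call:
{"op": "jog_arm", "data": {
  "deltas": [
    [0,0,0,-0.2,0,0,0.2],
    [0,0,0,-0.3,0,0,0.2],
    [0,0,0,-0.3,0,0,0.2],
    [0,0,0,-0.2,0,0,0.2],
    [0,0,0,0,0,0,0.2]
  ]
}}

```text
t: 13.05
tool_pos: [0.4929, 0.2144, 0.0736]
tool_rot: [0.048, 3.139, 0.001]
contact_force: [-0.7, 0.4, 3.2]
opening: 0.0372
```

Call:
{"op": "jog_arm", "data": {
  "deltas": [
    [0,0,0,-0.15,0,0,0.2],
    [0,0,0,-0.15,0,0,0.2],
    [0,0,0,-0.15,0,0,0.2],
    [0,0,0,-0.15,0,0,0.2],
    [0,0,0,0,0,0,0.2]
  ]
}}

```text
t: 13.47
tool_pos: [0.4985, 0.2143, 0.0736]
tool_rot: [0.048, 3.139, 0.001]
contact_force: [-1.3, 0.4, 4.9]
opening: 0.037
```

Call:
{"op": "jog_arm", "data": {
  "deltas": [
    [0,0,0,-0.1,0,0,0.2],
    [0,0,0,-0.1,0,0,0.2],
    [0,0,0,-0.1,0,0,0.2],
    [0,0,0,-0.1,0,0,0.2],
    [0,0,0,0,0,0,0.2]
  ]
}}

```text
t: 13.88
tool_pos: [0.5023, 0.2142, 0.0736]
tool_rot: [0.048, 3.139, 0.001]
contact_force: [-3.0, -0.1, 5.3]
opening: 0.0373
```

Call:
{"op": "jog_arm", "data": {
  "deltas": [
    [0,0,0,-0.1,0,0,0.2],
    [0,0,0,-0.1,0,0,0.2],
    [0,0,0,-0.1,0,0,0.2],
    [0,0,0,-0.1,0,0,0.2],
    [0,0,0,0,0,0,0.2]
  ]
}}

```text
t: 14.3
tool_pos: [0.5062, 0.214, 0.0736]
tool_rot: [0.048, 3.139, 0.001]
contact_force: [-2.4, 0.6, 4.6]
opening: 0.0372
```

Call:
{"op": "jog_arm", "data": {
  "deltas": [
    [0,0,0,-0.1,0,-0.02,0.2],
    [0,0,0,-0.1,0,0,0.2],
    [0,0,0,-0.1,0,0,0.2],
    [0,0,0,-0.1,0,0,0.2],
    [0,0,0,0,0,0,0.2]
  ]
}}

```text
t: 14.72
tool_pos: [0.5103, 0.2138, 0.0736]
tool_rot: [0.048, 3.139, 0.001]
contact_force: [-2.0, 0.3, 4.7]
opening: 0.037
```

Call:
{"op": "jog_arm", "data": {
  "deltas": [
    [0,0,0,-0.1,0,0,0.2],
    [0,0,0,-0.1,0,0,0.2],
    [0,0,0,-0.1,0,0,0.2],
    [0,0,0,-0.1,0,0,0.2],
    [0,0,0,0,0,0,0.2]
  ]
}}

```text
t: 15.13
tool_pos: [0.5135, 0.2138, 0.0736]
tool_rot: [-0.048, -3.141, -0.0]
contact_force: [-5.0, -0.1, 6.4]
opening: 0.037
```

Call:
{"op": "jog_arm", "data": {
  "deltas": [
    [0,0,0,-0.1,0,0,0.2],
    [0,0,0,-0.1,0,0,0.2],
    [0,0,0,0,0,0,0.2]
  ]
}}

```text
t: 15.38
tool_pos: [0.5152, 0.2137, 0.0736]
tool_rot: [-0.048, -3.14, -0.0]
contact_force: [-8.1, -0.4, 8.8]
opening: 0.037
```

Call:
{"op": "jog_arm", "data": {
  "deltas": [
    [0,0,0,-0.08,0,0,0.2],
    [0,0,0,-0.08,0,0,0.2],
    [0,0,0,-0.08,0,0,0.2],
    [0,0,0,-0.08,0,0,0.2]
  ]
}}

```text
t: 15.72
tool_pos: [0.5175, 0.2136, 0.0736]
tool_rot: [-0.048, -3.137, 0.0]
contact_force: [-13.3, 0.2, 12.8]
opening: 0.0369
```

Call:
{"op": "jog_arm", "data": {
  "deltas": [
    [0,0,0,-0.08,0,0,0.2],
    [0,0,0,-0.08,0,0,0.2],
    [0,0,0,-0.08,0,0,0.2],
    [0,0,0,-0.08,0,0,0.2]
  ]
}}

```text
t: 16.05
tool_pos: [0.5198, 0.2136, 0.0737]
tool_rot: [-0.048, -3.135, 0.001]
contact_force: [-15.3, -1.0, 15.5]
opening: 0.0369
```

Call:
{"op": "jog_arm", "data": {
  "deltas": [
    [0,0,0,-0.08,0,0,0.2],
    [0,0,0,-0.08,0,0,0.2]
  ]
}}

```text
t: 16.22
tool_pos: [0.5211, 0.2136, 0.0737]
tool_rot: [-0.048, -3.134, 0.001]
contact_force: [-17.1, -1.1, 16.5]
opening: 0.0374
```

Call:
{"op": "jog_arm", "data": {
  "deltas": [
    [0,0,0,0,0,-0.08,0.2],
    [0,0,0,-0.08,0,0,0.2],
    [0,0,0,0,0,0,0.2]
  ]
}}

```text
t: 16.47
tool_pos: [0.5217, 0.2135, 0.0738]
tool_rot: [-0.048, -3.134, 0.001]
contact_force: [-15.1, 0.3, 12.7]
opening: 0.037
```

Run:
```python
from fine import *
o=ctrl.get_obs(); print(o['t'],o['tool_pos'],o['contact_force'],o['opening'])
im,d=vision.get_image('wrist'); np.savez('w7.npz',im=im,d=d,pos=o['tool_pos'],rot=o['tool_rot'])
save('w7.png',np.hstack([im[140:470,190:450]]*1)); P=wcloud(o,d)
T=((P-o['tool_pos'])@R.from_rotvec(o['tool_rot']).as_matrix()).reshape(-1,3)
for lo,hi in [(.0,.005),(.01,.02),(.03,.037)]:
    m=(T[:,0]>.015)&(T[:,0]<.03)&(abs(T[:,1])<.016)&(T[:,2]>lo)&(T[:,2]<hi); print('rear x',lo,np.median(T[m,0]),m.sum())
m=(abs(T[:,0])<.03)&(abs(T[:,1])<.022)&(T[:,2]<-.004)&(T[:,2]>-.016); Q=T[m]; print('top',np.linalg.lstsq(np.c_[Q[:,:2],np.ones(len(Q))],Q[:,2],rcond=None)[0])
```

```text
16.4667 [0.52166489 0.21350919 0.07380987] [-15.12178494   0.33502201  12.68204891] 0.03700138049511777
rear x 0.0 0.020942453695128208 475
rear x 0.01 0.02090040865558378 713
rear x 0.03 0.02069462203623415 436
top [ 0.03594387 -0.00139038 -0.0098642 ]
```

View pics/w7.png

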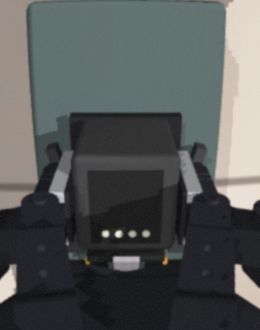

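The pack sits straight between the rails and hasn't slipped in the grip. I'll keep pushing slowly and ease the downward load.

Call:
{"op": "jog_arm", "data": {
  "deltas": [
    [0,0,0,-0.06,0,-0.1,0.2],
    [0,0,0,-0.08,0,0,0.2],
    [0,0,0,-0.08,0,0,0.2]
  ]
}}

```text
t: 16.77
tool_pos: [0.523, 0.2134, 0.074]
tool_rot: [-0.048, -3.132, 0.001]
contact_force: [-15.9, 0.5, 10.5]
opening: 0.0372
```

Call:
{"op": "jog_arm", "data": {
  "deltas": [
    [0,0,0,-0.08,0,0,0.2],
    [0,0,0,-0.08,0,0,0.2],
    [0,0,0,-0.08,0,0,0.2]
  ]
}}

```text
t: 17.02
tool_pos: [0.5248, 0.2134, 0.074]
tool_rot: [-0.048, -3.13, 0.001]
contact_force: [-17.9, -0.1, 12.8]
opening: 0.0367
```

Call:
{"op": "jog_arm", "data": {
  "deltas": [
    [0,0,0,-0.08,0,-0.04,0.2],
    [0,0,0,-0.08,0,-0.02,0.2]
  ]
}}

```text
t: 17.18
tool_pos: [0.5259, 0.2134, 0.0741]
tool_rot: [-0.048, -3.129, 0.001]
contact_force: [-18.1, 1.2, 12.3]
opening: 0.0372
```

Call:
{"op": "jog_arm", "data": {
  "deltas": [
    [0,0,0,-0.08,0,-0.02,0.2],
    [0,0,0,-0.08,0,-0.02,0.2]
  ]
}}

```text
t: 17.35
tool_pos: [0.5269, 0.2133, 0.0742]
tool_rot: [-0.048, -3.127, 0.001]
contact_force: [-19.6, 0.5, 10.9]
opening: 0.0374
```

Call:
{"op": "jog_arm", "data": {
  "deltas": [
    [0,0,0,-0.08,0,-0.02,0.2],
    [0,0,0,-0.08,0,-0.02,0.2]
  ]
}}

```text
t: 17.52
tool_pos: [0.5284, 0.2133, 0.0743]
tool_rot: [-0.047, -3.127, 0.001]
contact_force: [-17.0, 1.9, 8.5]
opening: 0.0374
```

Call:
{"op": "jog_arm", "data": {
  "deltas": [
    [0,0,0,-0.08,0,-0.02,0.2]
  ]
}}

```text
t: 17.6
tool_pos: [0.5296, 0.2132, 0.0743]
tool_rot: [-0.047, -3.129, 0.001]
contact_force: [-12.9, 2.0, 4.8]
opening: 0.0369
```

Call:
{"op": "jog_arm", "data": {
  "deltas": [
    [0,0,0,-0.08,0,-0.01,0.2]
  ]
}}

```text
t: 17.68
tool_pos: [0.5311, 0.2132, 0.0742]
tool_rot: [-0.047, -3.131, 0.001]
contact_force: [-9.6, 2.4, 1.7]
opening: 0.0372
```

Call:
{"op": "jog_arm", "data": {
  "deltas": [
    [0,0,0,-0.08,0,-0.01,0.2]
  ]
}}

```text
t: 17.77
tool_pos: [0.5326, 0.2131, 0.0742]
tool_rot: [-0.048, -3.133, 0.0]
contact_force: [-7.5, 2.7, -1.4]
opening: 0.037
```

Call:
{"op": "jog_arm", "data": {
  "deltas": [
    [0,0,0,0,0,0,0.2]
  ]
}}

```text
t: 17.85
tool_pos: [0.5332, 0.2131, 0.0741]
tool_rot: [-0.048, -3.134, 0.0]
contact_force: [-5.8, 1.8, -1.1]
opening: 0.0373
```

Call:
{"op": "jog_arm", "data": {
  "deltas": [
    [0,0,0,-0.04,0,0,0.2]
  ]
}}

```text
t: 17.93
tool_pos: [0.5337, 0.2131, 0.0741]
tool_rot: [-0.048, -3.135, -0.0]
contact_force: [-6.4, 2.1, -0.4]
opening: 0.0372
```

Call:
{"op": "jog_arm", "data": {
  "deltas": [
    [0,0,0,-0.05,0,0,0.2],
    [0,0,0,0,0,0,0.2]
  ]
}}

```text
t: 18.1
tool_pos: [0.5339, 0.2131, 0.0742]
tool_rot: [-0.048, -3.134, -0.0]
contact_force: [-7.2, 0.9, -0.2]
opening: 0.037
```

Call:
{"op": "jog_arm", "data": {
  "deltas": [
    [0,0,0,-0.05,0,0,0.2],
    [0,0,0,0,0,0,0.2]
  ]
}}

```text
t: 18.27
tool_pos: [0.5343, 0.213, 0.0741]
tool_rot: [-0.048, -3.133, 0.0]
contact_force: [-7.2, 2.7, 0.1]
opening: 0.0373
```

Call:
{"op": "jog_arm", "data": {
  "deltas": [
    [0,0,0,-0.05,0,0,0.2],
    [0,0,0,0,0,0,0.2]
  ]
}}

```text
t: 18.43
tool_pos: [0.5347, 0.213, 0.0741]
tool_rot: [-0.048, -3.133, 0.0]
contact_force: [-7.6, 1.8, 0.0]
opening: 0.0374
```

Call:
{"op": "jog_arm", "data": {
  "deltas": [
    [0,0,0,-0.05,0,0,0.2],
    [0,0,0,0,0,0,0.2]
  ]
}}

```text
t: 18.6
tool_pos: [0.5352, 0.213, 0.0742]
tool_rot: [-0.048, -3.133, 0.0]
contact_force: [-8.8, 1.6, -0.1]
opening: 0.0373
```

```bash
cat > chk.py <<'E'
from fine import *
o=ctrl.get_obs(); print(o['t'],o['tool_pos'],o['contact_force'],o['opening'])
im,d=vision.get_image('wrist'); save('w_%d.png'%(o['t']*100),im); P=wcloud(o,d)
T=((P-o['tool_pos'])@R.from_rotvec(o['tool_rot']).as_matrix()).reshape(-1,3)
for lo,hi in [(.0,.005),(.01,.02),(.03,.037)]:
    m=(T[:,0]>.01)&(T[:,0]<.035)&(abs(T[:,1])<.016)&(T[:,2]>lo)&(T[:,2]<hi); print('rear x',lo,np.median(T[m,0]),m.sum())
# pack rear along polisher axis (body top region z>60mm)
Q=P.reshape(-1,3); a=np.radians(-1.65); dd=Q[:,:2]-[.5431,.2127]; x=dd@[np.cos(a),np.sin(a)]; y=dd@[-np.sin(a),np.cos(a)]
m=(abs(y)<.016)&(Q[:,2]>.055)&(Q[:,2]<.075)&(x>-.11)&(x<-.02); print('rear in bay frame',np.median(x[m]) if m.any() else None,m.sum(),'=> pack origin',np.median(x[m])+.036)
m=(abs(y)<.02)&(Q[:,2]>.076)&(Q[:,2]<.09)&(x>-.09)&(x<.02); print('top x',np.percentile(x[m],[1,99]),'z',np.median(Q[m,2]))
E
python3 chk.py
python3 - <<'E'
from h import *
s,_=vision.get_image('scene'); save('s2.png',cv2.resize(s[190:290,340:480],None,fx=5,fy=5,interpolation=cv2.INTER_CUBIC))
E
```

```text
18.6 [0.53520821 0.21303139 0.07415691] [-8.83860507  1.5764401  -0.07074538] 0.03732797587363185
rear x 0.0 0.02095264292288314 501
rear x 0.01 0.020933750830972916 720
rear x 0.03 0.020834387136186582 447
rear in bay frame -0.02888265731888745 1663 => pack origin 0.007117342681112547
top x [-0.02898082  0.01021976] z 0.083965261478713
```

View pics/s2.png

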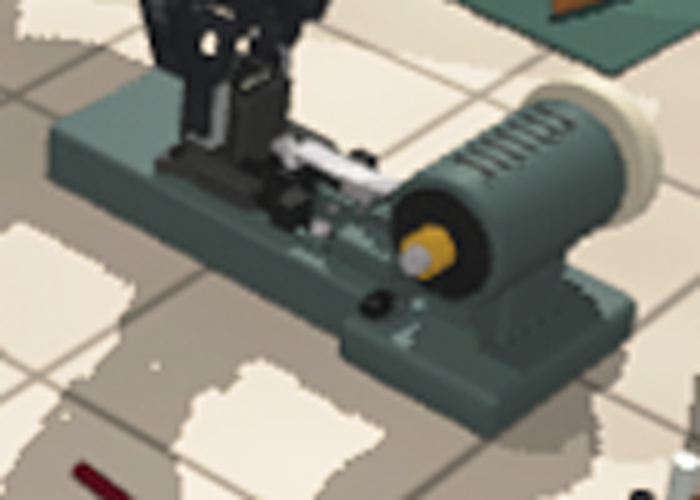

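```bash
cat > cat.py <<'E'
from h import *
d1=vision.get_image('scene')[1]
a=np.radians(-1.65)
for n,d in [('before',np.load('scene0.npz')['d']),('now',d1)]:
    Q=cloud('scene',d).reshape(-1,3); dd=Q[:,:2]-[.5431,.2127]; x=dd@[np.cos(a),np.sin(a)]; y=dd@[-np.sin(a),np.cos(a)]
    print(n,[(int(round(xx*1000)),round(float(np.percentile(Q[m,2],85)),4),int(m.sum())) for xx in np.arange(.014,.095,.008) for m in [(abs(x-xx)<.004)&(abs(y+.001)<.006)&(Q[:,2]>.045)&(Q[:,2]<.08)] if m.sum()>2])
E
python3 cat.py
```

```text
before [(22, 0.0601, 4), (30, 0.0589, 15), (38, 0.0615, 12), (46, 0.0632, 10), (54, 0.0631, 7), (62, 0.0623, 9), (70, 0.0617, 17), (78, 0.0633, 13), (86, 0.0641, 15), (94, 0.0644, 6)]
now [(14, 0.0752, 37), (22, 0.0592, 4), (30, 0.0591, 10), (38, 0.0624, 12), (46, 0.061, 18), (54, 0.0631, 13), (62, 0.0642, 9), (70, 0.0626, 15), (78, 0.0633, 20), (86, 0.0634, 15), (94, 0.0658, 5)]
```

The catch lies as low as it did before insertion, and the force has fallen from 19.6 N to about 7 N, so it has clicked. I'll ease back, let go and rise.

Call:
{"op": "jog_arm", "data": {
  "deltas": [
    [0,0,0,0.05,0,0,0.2],
    [0,0,0,0.05,0,0,0.2],
    [0,0,0,0.05,0,0,0.2],
    [0,0,0,0,0,0,0.2]
  ]
}}

```text
t: 19.08
tool_pos: [0.5341, 0.213, 0.0741]
tool_rot: [-0.048, -3.134, -0.0]
contact_force: [-5.9, 1.4, -1.2]
opening: 0.0372
```

Call:
{"op": "jog_arm", "data": {
  "deltas": [
    [0,0,0,0,0,0,0.6],
    [0,0,0,0,0,0,1],
    [0,0,0,0,0,0,1],
    [0,0,0,0,0,0,1],
    [0,0,0,0,0,-0.5,1],
    [0,0,0,0,0,-2,1],
    [0,0,0,0,0,-3,1],
    [0,0,0,0,0,-3,1],
    [0,0,0,0,0,-3,1],
    [0,0,0,0,0,0,1],
    [0,0,0,0,0,0,1]
  ]
}}

```text
t: 20.0
tool_pos: [0.5393, 0.2133, 0.1959]
tool_rot: [0.048, 3.133, 0.003]
contact_force: [0.0, 0.1, -0.2]
opening: 0.0857
```

```bash
python3 chk.py; python3 cat.py
```

```text
20.0 [0.53925171 0.21332768 0.19589525] [ 0.03618548  0.13425447 -0.19844488] 0.08571319914553828
rear x 0.0 nan 0
rear x 0.01 nan 0
rear x 0.03 nan 0
rear in bay frame -0.030691575271709515 219 => pack origin 0.0053084247282904826
top x [-0.03086274  0.00911124] z 0.08340332933645186
before [(22, 0.0601, 4), (30, 0.0589, 15), (38, 0.0615, 12), (46, 0.0632, 10), (54, 0.0631, 7), (62, 0.0623, 9), (70, 0.0617, 17), (78, 0.0633, 13), (86, 0.0641, 15), (94, 0.0644, 6)]
now [(14, 0.0749, 36), (22, 0.0581, 6), (30, 0.0573, 8), (38, 0.0635, 13), (46, 0.0616, 23), (54, 0.0619, 7), (62, 0.0628, 10), (70, 0.0614, 15), (78, 0.0627, 13), (86, 0.0649, 17), (94, 0.0648, 5)]
  return _methods._mean(a, axis=axis, dtype=dtype,
  ret = ret.dtype.type(ret / rcount)
```

After release the pack is held at +5.3 mm. It moved back less than 2 mm onto the hook, whereas a free pack would spring out about 20 mm. I'll take one last look and then hand in.

Run:
```python
from h import *
s,_=vision.get_image('scene'); save('end.png',s[120:400,100:560]); print(ctrl.get_obs()['t'],ctrl.finish_job())
```

```text
the job is handed in; nothing more can be done
20.15 None
```

View pics/end.png

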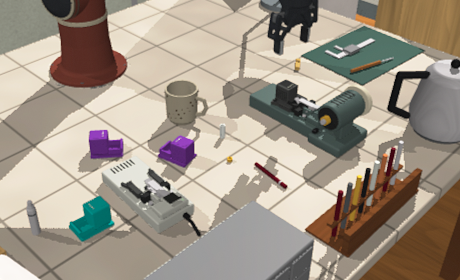

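The charged pack is in the polisher's bay, latched behind the catch. I handed the job in at about 20 s of robot time, with the gripper open and well clear.

- **Freeing the pack:** I pressed the charger's catch with a downward force of up to about 9 N. The pack sprang out about 21 mm, and I drew it back and lifted it off.
- **Inserting it:** I set it on the polisher's deck about 56 mm before the bay point and slid it in at roughly 10–12 mm/s (briefly faster, about 18 mm/s, as the catch gave way). The force rose to about 20 N, slightly over the 12–18 N described. It then fell to 6–7 N at the click. I never felt a hard stop against the terminals.
- **Last checks:** After I let go, the pack moved back about 1.8 mm and stayed 5.3 mm beyond the bay's middle setting, which is within the end block's 8 mm range. The catch was as low as before insertion.
- **Side loads:** While pressing the charger's catch, the tool drifted about 3 mm sideways, with up to 5 N of side force. During insertion, the downward push reached about 16 N before I eased it.
- **Rest of the table:** The final picture shows the pencil parts, crockery and look-alike packs apparently where they were. I judged that by eye and did not measure it.

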